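# Unlock the steel lock box with the round-headed key and hold it turned

## Task

Lift the key with the round head out of the wooden key bin and push its blade straight down into the keyhole in the lid of the steel lock box, past the sticky pins, until its collar sits on the keyhole plate. Then turn it a quarter turn clockwise (seen from above) to the stop and finish while still gripping it and holding it turned, because the lock springs back if it is let go. Leave the square-headed key in the bin and do not disturb the salt shaker, the jam jar or the mug.

Things in the scene. Friction and masses are not known exactly. Their poses are not given: they have to be found in the camera images.
- round_key: Key to use: 45 g, 77 mm long, upright in the bin. Origin at the blade's tip, z up to the head. Blade 16 mm (x) x 6 mm (y), z 0-16 mm, nose a 3 mm V. Above it a 5 mm shank, a round collar 20 mm across at z 30-34 mm, a 10 mm stem. Same if turned half round. At the start the collar rests on the bin's insert, tip 4 mm above the cooker top, its x within 0.1 rad of the bin's.
- round_head (a point): Centre of the round key's head, 58 mm above its tip: a black plastic disc 38 mm across, 8 mm thick, its flat faces towards the key's +y and -y. Pinch it across y.
- square_key: A key that does not fit (blade 24 mm wide): same materials and heights, origin at its tip, but the head is a square plate of 36 mm. It stands in the other slot, 66 mm from the round key along the bin's x. Leave it there.
- key_bin: Low wooden bin, fixed, 140 mm (x) x 100 mm (y), walls 7 mm thick, 42 mm high, filled to 34 mm by an insert with two slots (27 x 9 mm, 31 mm deep, long along x) at x = -33 and +33 mm, y = 0, in which the keys stand in either order. Origin: centre of its underside. Bin and lock box may stand either way round, left and right.
- lock_box: Grey steel lock box, fixed, 120 mm (x) x 160 mm (y), lid top 70 mm high, with a square 50 mm brass keyhole plate in the middle of the lid whose face is 73 mm high. Origin: centre of its underside.
- keyhole (a point): Centre of the keyhole on the brass plate's face; axes as the lock box. Slot 18 mm (x) x 8 mm (y), 1.5 mm chamfer, plate 10 mm thick; blade x goes along this x. Two pairs of sprung pins, 6 and 8.5 mm down, resist with up to about 12 N, then let the blade by. Home: collar on the plate, tip 30 mm below the face. It turns only within 4 mm of home, and cannot be pulled out while turned.
- lock (a joint): The lock's rotor below the plate, turned by the blade: 0 at rest, grows as the key turns clockwise seen from above, stop at 1.57 (a quarter turn). A spring turns it back (0.03 N m at 0, 0.12 N m at the stop). The blade has about 0.15 rad of play in it, so the rotor lags the key by that much.
- salt_shaker: Bystander: glass salt shaker with a grey top, 44 mm across, 90 mm high, origin under its centre; it stands between bin and box.
- jam_jar: Bystander: jam jar with a yellow lid, 65 mm across, 88 mm high, origin under its centre; behind, on the right.
- mug: Bystander: white and green mug, 78 mm across, 101 mm high, origin under its centre; behind, on the right.

How it is judged:
By the outcome, as a careful person would: the job done as asked, in the order asked, and still so for the second after the job is handed in, while the arm keeps its last pose, push and grip.
It also fails if it takes over 56 s, if anything falls off the work surface, if the arm or the gripper's body presses on something with over 40 N, if the wrist force passes 120 N, or if a joint passes its speed limit or range.

## Robot

A 6-joint arm with a two-finger parallel gripper is mounted at the origin on a cart in front of the work surface, level with it; the furniture and walls round the work are solid. World frame = base frame: x ahead of the robot, y to its left, z up, the work surface at z = 0. Lengths are in m, angles in rad, forces in N, time in s.
With the tool pointing down it reaches from about 0.35 to 0.775 m from the base axis. Payload 7.3 kg.
Tool frame: the origin (TCP) lies where the fingers leave the gripper's body, on its centre line; the fingertips stand 66 mm ahead of it and the grasp point (between the pads) lies 47 mm ahead of it (robot.tips_ahead is the distance from the TCP to the fingertips, in m); z points along the fingers, y is the line along which they close (so a half turn about z gives the same grasp; the last joint's range is limited). The gripper opens to 92 mm and grips with 3 to 60 N. Pads are 19 mm wide; open, the fingers measure 130 mm over their backs; the gripper's body (75 mm by 190 mm) begins 47 mm behind the grasp point.
Start: joints at [-1.247, 0.342, 1.524, -0, 1.275, -0.146], TCP at [0.238, -0.468, 0.292] pointing down, gripper open.
Joint ranges: [-2.53, 2.53], [-0.77, 2.02], [0.04, 2.7], [-1, 4.14], [0.28, 2.66], [-3.11, 3.11]. Speed limits (rad/s): [2.57, 2.57, 3.14, 3.14, 3.14, 3.14].

## Interface

Orientations are given as [roll, pitch, yaw] about the fixed x, y, z axes, in that order (R = Rz(yaw) Ry(pitch) Rx(roll)).
In Python, from cell import robot gives the robot as it stands.
- The arm moves only by the shell command python3 -m inch 'ROWS' [FORCE]. ROWS is a JSON object of lists of equal length, an entry for each row: "travel": the shift along the tool's x, y, z in mm, a list of three; "turn": the turn about the tool's z in units of 5 degrees (1.0 is 5 degrees); "claw": the closure, from -1 (fully open) to 1 (shut). A call has 1 to 12 rows; each row is the pose to reach, as a shift and turn from the pose commanded when the call began, along the tool's axes at that moment; what a row does not reach only later rows make up. A row lasts 1/10 s, in which the tool goes at most 50 mm and 8.59 degrees, less where a joint would pass 70% of its speed; a pose out of reach is approached as far as the arm can. A call with a gripper value outside its range is refused whole. The fingers move at their own pace and stop on an object; FORCE is the grip in N (left out, the last holds). Time passes only in rows, so rows that repeat a pose let the fingers close. It gives the time, the measured TCP pose, the force, the opening and the grip force at its end, in the units of the state.
- robot.observe(): the state, without advancing time (a new reading comes with each control period).
- robot.read_camera(name): name is "side" or "top"; returns a dict with "pixels" (480x640x3 uint8, red, green, blue), "fx", "fy", "cx", "cy" (pixels), "k1" (the pictures are not rectified: a ray, as slopes to the right and down, at radius r is drawn at 1 + k1 r^2 times it, then the intrinsics apply), "cam_to_world" (4x4, takes a point from camera to world coordinates). Camera axes: x right, y down, z forward; pixel columns grow to the right and rows downward; lengths in m; the calibration is good to about 2 mm. A picture is of the moment at which its call begins. There is no depth.
- robot.hand_in(): hands the job in; it is judged then, once.
The state is a dict: "time": time; "qpos": joint angles; "qvel": joint speeds; "joint_efforts": joint torques, N m; "tool_pos": TCP position; "tool_rot": TCP orientation; "contact_force": force on the tool from outside, world axes, zero at the start; "torque": the same for the moment, N m; "opening": finger opening in m; "grip_force": force on a finger pad.
Only numpy, scipy, OpenCV 4.12 (cv2) and the standard library are available. Lean on these libraries where they do the work, as an engineer would, in place of code of your own. Each camera call takes 0.05 s, during which the arm holds its last target. There are 200 camera calls.

## Working session

There is one attempt and no reset: what is moved stays moved. The work goes in short steps, Python scripts to look and compute and a shell command to move; the robot and the scene stay as the last step left them, time stands still between calls to the robot, and variables do not carry over. Pictures are saved under pics/ and viewed, at most 10 in all, crops included, and the job is handed in when it is done.

```bash
mkdir -p pics; ls; python3 - <<'E'
from cell import robot
import cv2,pickle,numpy as np
for n in("side","top"):
    c=robot.read_camera(n); pickle.dump(c,open(f"{n}.pkl","wb"))
    cv2.imwrite(f"pics/{n}0.png",c["pixels"][:,:,::-1]); print(n,c["fx"],c["cx"],c["cy"],c["k1"],np.round(c["cam_to_world"],3).tolist())
print(robot.observe())
E
```

```text
pics
side 547.607811869281 311.9145322771917 244.40967575958234 -0.01666156022035164 [[0.982, -0.118, 0.145, 0.405], [-0.186, -0.53, 0.828, -0.948], [-0.021, -0.84, -0.542, 0.674], [0.0, 0.0, 0.0, 1.0]]
top 573.3256865239822 316.28916416884266 231.3610637558531 -0.12985696813639452 [[-0.028, -0.993, 0.112, 0.416], [-0.999, 0.03, 0.012, -0.028], [-0.016, -0.111, -0.994, 1.088], [0.0, 0.0, 0.0, 1.0]]
{'time': 0.1, 'qpos': array([-1.24700987e+00,  3.42635187e-01,  1.52491770e+00,  2.83476868e-06,
        1.27541065e+00, -1.46021822e-01]), 'qvel': array([-5.91259079e-05, -1.10554227e-03, -1.92111228e-03,  1.53853277e-03,
        1.27940924e-03, -8.36055410e-04]), 'joint_efforts': array([ 2.20872971e-03, -4.32002699e+01, -2.44691277e+01,  7.19126081e-02,
        5.26192656e-02, -5.13907594e-05]), 'tool_pos': array([ 0.237597  , -0.46784911,  0.291625  ]), 'tool_rot': array([-3.14023675e+00, -2.02151387e-04,  4.69807312e-01]), 'contact_force': array([ 0.74499754, -0.10793736,  0.64047306]), 'torque': array([0.02337482, 0.01762486, 0.01888212]), 'grip_force': 0.0, 'opening': 0.09200402372239214}
```

View pics/side0.png

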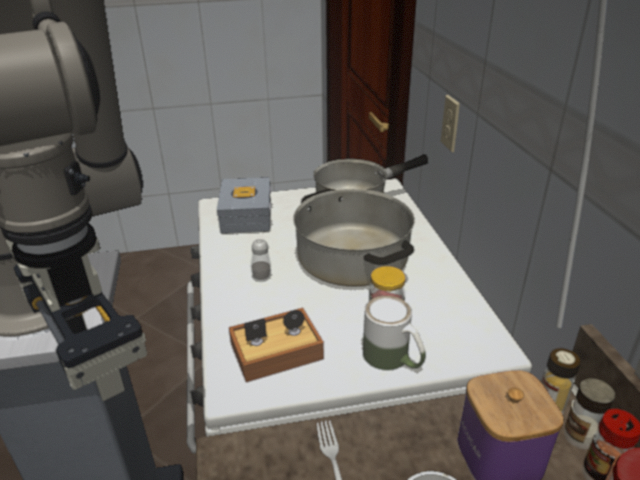

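View pics/top0.png

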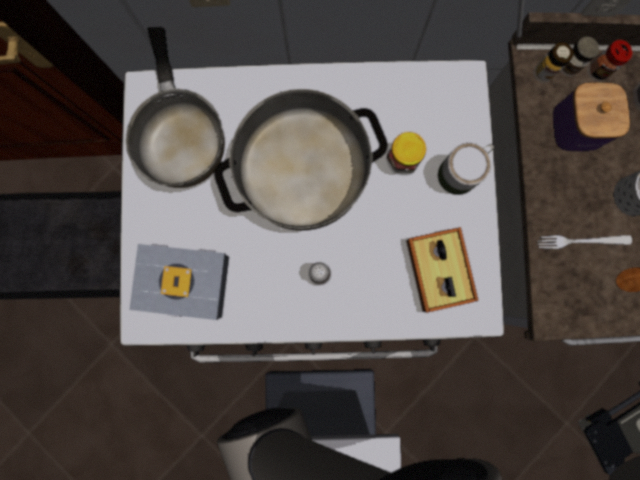

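```bash
cat > h.py <<'E'
import cv2,numpy as np
from scipy.spatial.transform import Rotation as Ro
def ray(c,p):
    d=np.array([(p[0]-c["cx"])/c["fx"],(p[1]-c["cy"])/c["fy"]]); u=d.copy()
    for _ in range(20): u=d/(1+c["k1"]*(u@u))
    M=c["cam_to_world"]; return M[:3,3],M[:3,:3]@np.r_[u,1]
def plane(c,p,z):
    o,d=ray(c,p); return o+d*(z-o[2])/d[2]
def cross(c1,p1,c2,p2):
    o1,d1=ray(c1,p1);o2,d2=ray(c2,p2)
    t=np.linalg.lstsq(np.c_[d1,-d2],o2-o1,rcond=None)[0]; a,b=o1+d1*t[0],o2+d2*t[1]
    return (a+b)/2,np.linalg.norm(a-b)
def proj(c,P):
    M=c["cam_to_world"]; q=M[:3,:3].T@(np.asarray(P)-M[:3,3]); u=q[:2]/q[2]; u=u*(1+c["k1"]*(u@u))
    return u*[c["fx"],c["fy"]]+[c["cx"],c["cy"]]
def rect(c,mask,z):
    "biggest blob's rotated rectangle on the plane z: centre, size, angle of its first side"
    cs=cv2.findContours(mask.astype(np.uint8),cv2.RETR_EXTERNAL,cv2.CHAIN_APPROX_NONE)[0]
    k=max(cs,key=cv2.contourArea)[:,0]
    W=np.array([plane(c,p,z)[:2] for p in k],np.float32)
    return cv2.minAreaRect(W*1000),k
def delta(s,P,yaw=None):
    "shift (mm) in the tool's axes from state s to TCP position P"
    R=Ro.from_euler("xyz",s["tool_rot"]).as_matrix()
    return R.T@(np.asarray(P)-s["tool_pos"])*1000
E
python3 - <<'E'
import pickle; from h import *
t=pickle.load(open("top.pkl","rb")); s=pickle.load(open("side.pkl","rb"))
def box(m,x0,y0,x1,y1):
    o=np.zeros_like(m); o[y0:y1,x0:x1]=m[y0:y1,x0:x1]; return o
for n,c,bb,pb in(("top",t,(395,220,490,320),(150,255,205,305)),("side",s,(220,300,335,385),(222,178,270,205))):
    hsv=cv2.cvtColor(c["pixels"],cv2.COLOR_RGB2HSV); H,S,V=cv2.split(hsv)
    if n=="top": print("bin",rect(c,box((S>60),*bb),.042)[0])
    print(n,"plate",rect(c,box((S>110)&(V>80),*pb),.073)[0])
    dark=box((V<45),*(bb[0]+8,bb[1]+10-(n=="side")*0,bb[2]-12,bb[3]-10)).astype(np.uint8)
    for st,ce in zip(*cv2.connectedComponentsWithStats(dark)[2:4]):
        if 30<st[4]<2000: print(n,"dark",st,ce.round(1),plane(c,ce,.062).round(4))
def crop(c,x,y,w,h,k): return cv2.resize(c["pixels"][y:y+h,x:x+w,::-1],(w*k,h*k),interpolation=cv2.INTER_CUBIC)
a=np.hstack([crop(t,395,220,100,100,4),crop(t,130,240,100,100,4)])
b=np.hstack([crop(s,230,300,100,50,4),crop(s,200,170,100,50,4)])
cv2.imwrite("pics/crop.png",np.vstack([a,b]))
E
```

```text
bin ((456.9410705566406, -243.416259765625), (139.3920135498047, 104.14234161376953), 10.747995376586914)
top plate ((448.4083251953125, 237.7257843017578), (52.10794448852539, 51.91364669799805), 82.37528991699219)
top dark [437 241   9  18 105] [440.8 249.8] [ 0.4914 -0.2389  0.062 ]
top dark [445 279   8  17  80] [448.3 286.8] [ 0.4247 -0.2492  0.062 ]
side plate ((450.058837890625, 233.1145477294922), (46.6978759765625, 51.151336669921875), 76.9595718383789)
```

View pics/crop.png

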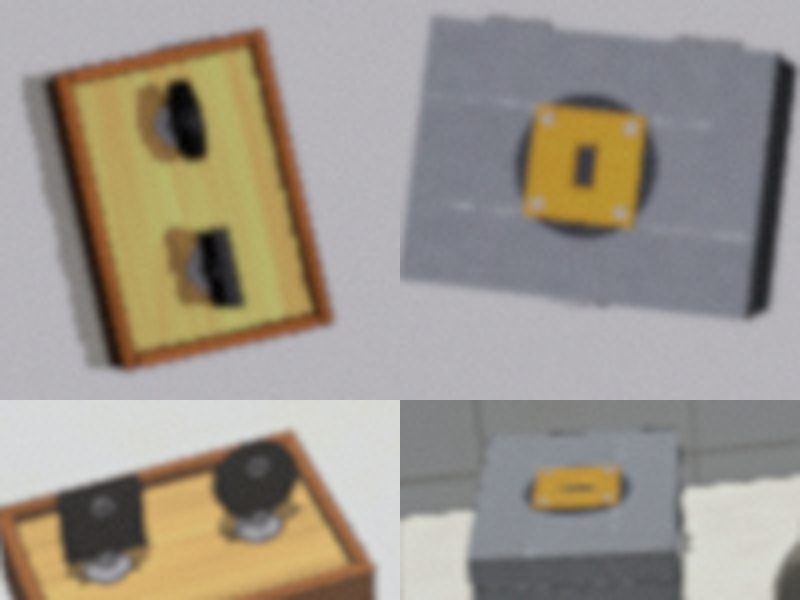

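The round key is the far one (top view 440,249; side view 293,322). The square key is at (447,287) and the brass keyhole plate at (177,282) in the top view.

```bash
python3 -m inch '{"travel":[[40,-11,0],[85,-23,0],[130,-35,0],[175,-48,0],[220,-60,0],[260,-72,0],[295,-82,0],[320,-88,0],[329,-91,0],[329,-91,0],[329,-91,0],[329,-91,0]],"turn":[-1.5,-3,-4.5,-6,-7.5,-9,-10.5,-12,-13.5,-15,-16.5,-18],"claw":[-1,-1,-1,-1,-1,-1,-1,-1,-1,-1,-1,-1]}' 60
python3 -m inch '{"travel":[[0,0,5],[0,0,15],[0,0,30],[0,0,45],[0,0,60],[0,0,70],[0,0,75],[0,0,80],[0,0,80],[0,0,80],[0,0,80],[0,0,80]],"turn":[-1.5,-3,-4.5,-6,-7.5,-9,-10.5,-12,-13.5,-14.4,-14.4,-14.4],"claw":[-1,-1,-1,-0.7,-0.5,-0.3,-0.3,-0.3,-0.3,-0.3,-0.3,-0.3]}' 60
python3 - <<'E'
from cell import robot
import pickle; from h import *
s=robot.observe(); print(s["qpos"].round(3),delta(s,[.490,-.238,.112]).round(1),s["opening"],s["contact_force"])
t,c=robot.read_camera("top"),robot.read_camera("side")
a=np.hstack([cv2.resize(t["pixels"][200:320,380:500,::-1],(400,400)),cv2.resize(c["pixels"][240:400,200:360,::-1],(400,400))])
cv2.imwrite("pics/g1.png",a)
E
```

```text
time: 1.3
tool_pos: [0.4898, -0.2377, 0.2917]
tool_rot: [-3.141, -0.001, 2.046]
contact_force: [-0.9, -0.4, 0.6]
opening: 0.0918
grip_force: 0.0
time: 2.5
tool_pos: [0.4897, -0.238, 0.212]
tool_rot: [3.141, -0.0, -2.988]
contact_force: [-0.7, -0.7, -0.4]
opening: 0.0597
grip_force: 0.0
[-0.593  0.454  1.587 -0.     1.101 -2.317] [ -0.3  -0.1 100. ] 0.05970461861534381 [-0.65928956 -0.65862552 -0.40666832]
```

View pics/g1.png

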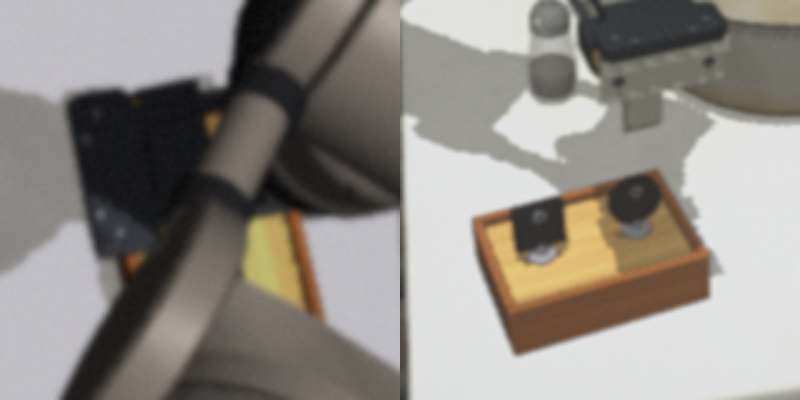

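The gripper (side crop 640,50) hangs above the round key, whose head is at (635,195), so I can go down.

```bash
python3 -m inch '{"travel":[[0,0,20],[0,0,45],[0,0,70],[0,0,85],[0,0,93],[0,0,98],[0,0,100],[0,0,100],[0,0,100]],"turn":[0,0,0,0,0,0,0,0,0],"claw":[-0.3,-0.3,-0.3,-0.3,-0.3,-0.3,-0.3,-0.3,-0.3]}' 60
python3 - <<'E'
from cell import robot
from h import *
c=robot.read_camera("side")
cv2.imwrite("pics/g2.png",cv2.resize(c["pixels"][230:390,190:350,::-1],(480,480)))
E
```

```text
time: 3.5
tool_pos: [0.4902, -0.2383, 0.1129]
tool_rot: [-3.141, 0.001, -2.986]
contact_force: [0.3, -0.8, -0.2]
opening: 0.0601
grip_force: 0.0
```

View pics/g2.png

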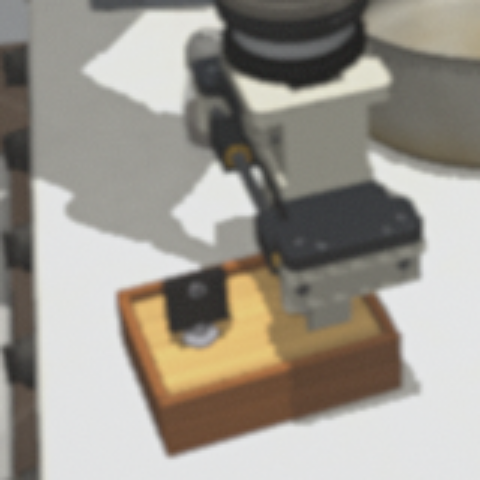

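The fingers straddle the round head and the square key is untouched (at 200,300). I'll close gently first.

```bash
python3 -m inch '{"travel":[[0,0,0],[0,0,0],[0,0,0],[0,0,0],[0,0,0],[0,0,0]],"turn":[0,0,0,0,0,0],"claw":[0.4,0.7,1,1,1,1]}' 8
```

```text
time: 4.15
tool_pos: [0.4899, -0.2381, 0.1122]
tool_rot: [-3.142, 0.0, -2.986]
contact_force: [1.3, -0.4, -0.5]
opening: 0.016
grip_force: 0.0
```

```bash
python3 -m inch '{"travel":[[0,0,0],[0,0,0],[0,0,0],[0,0,0],[0,0,0]],"turn":[0,0,0,0,0],"claw":[1,1,1,1,1]}' 8
```

```text
time: 4.65
tool_pos: [0.4898, -0.2381, 0.1122]
tool_rot: [-3.142, -0.0, -2.986]
contact_force: [-0.5, -0.7, -1.0]
opening: 0.0078
grip_force: 8.0
```

```bash
python3 -m inch '{"travel":[[0,0,0],[0,0,0],[0,0,-10],[0,0,-30],[0,0,-60],[0,0,-100],[0,0,-140],[0,0,-170],[0,0,-185],[0,0,-190],[0,0,-190]],"turn":[0,0,0,0,0,0,0,0,0,0,0],"claw":[1,1,1,1,1,1,1,1,1,1,1]}' 60
python3 -m inch '{"travel":[[-2,25,0],[-4,60,0],[-7,100,0],[-10,145,0],[-13,190,0],[-16,235,0],[-19,280,0],[-23,325,0],[-26,370,0],[-29,410,0],[-31,440,0],[-32,460,0]],"turn":[0.3,0.6,0.9,1.2,1.5,1.8,2.1,2.4,2.7,3,3.3,3.3],"claw":[1,1,1,1,1,1,1,1,1,1,1,1]}' 60
python3 -m inch '{"travel":[[-1,10,0],[-1,15,0],[-1,15,20],[-1,15,40],[-1,15,50],[-1,15,55],[-1,15,55],[-1,15,55]],"turn":[0,0,0,0,0,0,0,0],"claw":[1,1,1,1,1,1,1,1]}' 60
python3 - <<'E'
from cell import robot
import pickle; from h import *
s=robot.observe(); print(s["qpos"].round(3),delta(s,[.449,.237,.2]).round(1))
t,c=robot.read_camera("top"),robot.read_camera("side")
pickle.dump(t,open("top.pkl","wb"));pickle.dump(c,open("side.pkl","wb"))
a=np.hstack([cv2.resize(t["pixels"][220:340,110:230,::-1],(400,400)),cv2.resize(c["pixels"][120:240,190:310,::-1],(400,400),interpolation=cv2.INTER_CUBIC)])
cv2.imwrite("pics/g3.png",a)
E
```

```text
time: 5.75
tool_pos: [0.4898, -0.238, 0.3029]
tool_rot: [-3.141, 0.001, -2.986]
contact_force: [0.4, -0.7, -0.0]
opening: 0.0073
grip_force: 60.0
time: 6.95
tool_pos: [0.4491, 0.2234, 0.3007]
tool_rot: [-3.141, -0.003, 3.01]
contact_force: [0.1, -0.3, -0.5]
opening: 0.0076
grip_force: 60.0
time: 7.75
tool_pos: [0.4536, 0.236, 0.2478]
tool_rot: [3.141, 0.001, 3.009]
contact_force: [-0.7, -0.8, -1.5]
opening: 0.0077
grip_force: 60.0
[ 0.33   0.358  1.631 -0.     1.152 -1.108] [ 4.7  0.4 47.8]
```

View pics/g3.png

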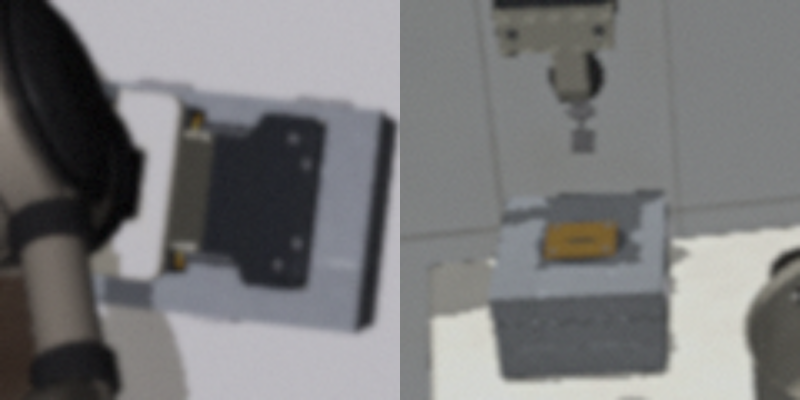

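The key is held (side crop: head 576,77; blade 583,140) above the hole (582,240), with its head sitting slightly +x of the pads. I'll go lower and compare the blade with the plate in the side view.

```bash
python3 -m inch '{"travel":[[1,0,10],[3,0,25],[5,0,40],[5,0,48],[5,0,53],[5,0,55],[5,0,55],[5,0,55],[5,0,55]],"turn":[0,0,0,0,0,0,0,0,0],"claw":[1,1,1,1,1,1,1,1,1]}' 60
python3 - <<'E'
from cell import robot
import pickle; from h import *
s=robot.observe(); c=robot.read_camera("side")
pickle.dump(c,open("side.pkl","wb"))
P=s["tool_pos"]; print(P, "tip px if on axis",proj(c,P-[0,0,.1082]),"hole px",proj(c,[.4484,.2377,.073]))
im=c["pixels"][150:210,210:285,::-1]
cv2.imwrite("pics/g4.png",cv2.resize(im,None,fx=10,fy=10,interpolation=cv2.INTER_CUBIC))
E
```

```text
time: 8.75
tool_pos: [0.4484, 0.2368, 0.1927]
tool_rot: [3.141, 0.001, 3.009]
contact_force: [1.0, 0.1, -0.3]
opening: 0.0073
grip_force: 60.0
[0.44844752 0.23683199 0.19265357] tip px if on axis [242.87189358 186.52088688] hole px [243.24771215 190.64332626]
```

View pics/g4.png

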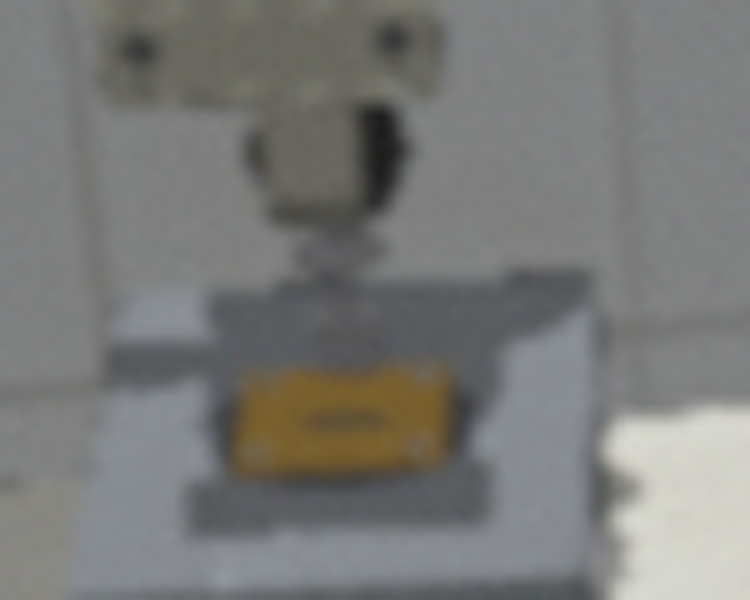

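The hole is at (343,420) in this crop, the head centre near (328,155), the collar near (339,252), and the blade just behind the plate's far edge (345,365). Next I'll measure these to sub-pixel.

```bash
python3 - <<'E'
import pickle; from h import *
c=pickle.load(open("side.pkl","rb")); P=np.array([.44845,.23683,.19265])
px=c["pixels"].astype(float)
x=P-[0,0,.1082]
for n,z in(("head",.058),("collar",.032),("tip",0),("plate",None)):
    if z is not None: print(n,proj(c,x+[0,0,z]).round(2), "per +1mm x",(proj(c,x+[.001,0,z])-proj(c,x+[0,0,z])).round(2))
H,S,V=cv2.split(cv2.cvtColor(c["pixels"],cv2.COLOR_RGB2HSV))
# sub-pixel plate: weight = yellowness
w=np.clip((px[:,:,0]-px[:,:,2])/ 110,0,1); w[:183]=0; w[202:]=0; w[:,:228]=0; w[:,262:]=0
g=np.argwhere(w>.3); ww=w[w>.3]; print("plate area",w.sum(),"centroid",(g[:,::-1]*ww[:,None]).sum(0)/ww.sum())
q=np.array([[.025,.025],[.025,-.025],[-.025,-.025],[-.025,.025]]); a=-.133; R=np.array([[np.cos(a),-np.sin(a)],[np.sin(a),np.cos(a)]])
for y in(.2377,.2345): 
    k=np.array([proj(c,[*(R@p+[.4484,y]),.073]) for p in q],np.float32); print(y,k.round(1).tolist(),cv2.contourArea(k),k.mean(0))
for r in range(184,201): print(r,(px[r,238:252:2,0]-px[r,238:252:2,2]).astype(int))
print("dark slot rows"); print(px[186:198,236:254].sum(2).astype(int))
print("key rows"); print(px[162:188,230:258].sum(2).astype(int)[::2])
E
```

```text
head [240.66 164.2 ] per +1mm x [ 0.43 -0.04]
collar [241.66 174.34] per +1mm x [ 0.42 -0.04]
tip [242.87 186.52] per +1mm x [ 0.42 -0.04]
plate area 122.91818181818182 centroid [243.7344486  191.59265876]
0.2377 [[254.0, 185.5], [253.3000030517578, 195.0], [232.10000610351562, 196.0], [233.5, 186.39999389648438]] 198.37747110030614 [243.2337  190.72037]
0.2345 [[254.1999969482422, 186.10000610351562], [253.39999389648438, 195.60000610351562], [232.1999969482422, 196.60000610351562], [233.60000610351562, 187.0]] 199.586191062117 [243.34283 191.31973]
184 [-6 -7 -2 -2 -4 -6 -7]
185 [-5 -4 -2 -2 -2  1  1]
186 [ 8 14  7  7  9 23 25]
187 [39 52 42 34 38 55 51]
188 [60 73 67 66 65 70 69]
189 [71 73 74 73 75 77 72]
190 [75 71 70 66 69 70 74]
191 [75 65 52 48 51 61 71]
192 [72 57 45 46 48 62 71]
193 [74 70 61 63 67 69 63]
194 [73 73 74 74 75 72 53]
195 [70 70 71 73 71 71 54]
196 [60 57 56 54 52 51 39]
197 [29 26 26 25 18 15  8]
198 [ 2 -1  0  0 -4 -6 -6]
199 [-6 -6 -6 -5 -8 -7 -8]
200 [-7 -7 -6 -7 -6 -6 -7]
dark slot rows
[[280 280 283 278 274 270 259 261 250 257 259 253 263 269 278 277 284
[... 1662 characters left out ...]
380 387 384 381 383 385 389 383 371 325 289 283 278 279 277 282 307 333
  363 379 389 386 391 388 385 389 387 388]
 [381 362 359 360 357 363 353 321 275 269 262 253 237 236 255 263 291 305
  301 305 307 307 303 307 303 310 312 308]
 [357 296 273 278 277 276 274 273 271 274 281 282 277 272 267 274 289 285
  278 275 281 278 274 275 274 278 281 277]
 [373 308 282 273 279 270 282 278 276 277 283 283 278 275 266 268 273 269
  267 275 275 273 277 274 274 275 278 278]
 [316 303 282 282 275 278 279 278 278 279 271 266 263 263 261 261 263 249
  261 267 274 275 271 266 277 273 278 280]
 [276 275 277 280 281 275 280 280 283 278 274 270 259 261 250 257 259 253
  263 269 278 277 284 285 271 277 280 277]]
```

Relative to the slot (col 244.0), the blade would land at about col 245.1. I'll shift 2.5 mm towards -x, then lower to just past the face.

```bash
python3 -m inch '{"travel":[[1,0,0],[2.5,0,2],[2.5,0,6],[2.5,0,9],[2.5,0,11],[2.5,0,12],[2.5,0,13],[2.5,0,14],[2.5,0,14]],"turn":[0,0,0,0,0,0,0,0,0],"claw":[1,1,1,1,1,1,1,1,1]}' 60
```

```text
time: 9.7
tool_pos: [0.4459, 0.2372, 0.1784]
tool_rot: [3.141, 0.0, 3.009]
contact_force: [0.4, 1.4, 0.5]
opening: 0.0079
grip_force: 60.0
```

```bash
python3 -m inch '{"travel":[[0,0,1],[0,0,2],[0,0,3],[0,0,3]],"turn":[0,0,0,0],"claw":[1,1,1,1]}' 60
```

```text
time: 10.1
tool_pos: [0.4461, 0.2376, 0.1753]
tool_rot: [3.14, 0.001, 3.009]
contact_force: [1.1, 5.0, 1.5]
opening: 0.0077
grip_force: 60.0
```

It's in the chamfer, being pushed towards +y. I'll give way by 0.8 mm and go on past the pins.

```bash
python3 -m inch '{"travel":[[0,0.4,0],[0,0.8,0],[0,0.8,1],[0,0.8,2],[0,0.8,2]],"turn":[0,0,0,0,0],"claw":[1,1,1,1,1]}' 60
python3 -m inch '{"travel":[[0,0,1],[0,0,2],[0,0,3],[0,0,4],[0,0,4]],"turn":[0,0,0,0,0],"claw":[1,1,1,1,1]}' 60
```

```text
time: 10.6
tool_pos: [0.446, 0.2381, 0.1735]
tool_rot: [3.141, 0.001, 3.009]
contact_force: [0.1, 3.2, 5.9]
opening: 0.0079
grip_force: 60.0
time: 11.1
tool_pos: [0.4464, 0.2382, 0.1701]
tool_rot: [3.14, 0.002, 3.009]
contact_force: [0.7, 3.7, 6.1]
opening: 0.0074
grip_force: 60.0
```

```bash
python3 -m inch '{"travel":[[0,0.3,0],[0,0.6,1],[0,0.6,2.5],[0,0.6,4],[0,0.6,5.5],[0,0.6,7],[0,0.6,8.5],[0,0.6,10],[0,0.6,10]],"turn":[0,0,0,0,0,0,0,0,0],"claw":[1,1,1,1,1,1,1,1,1]}' 60
```

```text
time: 12.0
tool_pos: [0.4461, 0.2383, 0.1589]
tool_rot: [-3.141, 0.0, 3.009]
contact_force: [3.3, 3.2, -3.2]
opening: 0.008
grip_force: 60.0
```

```bash
python3 -m inch '{"travel":[[0,0,1.5],[0,0,3],[0,0,4.5],[0,0,6],[0,0,7],[0,0,8],[0,0,8.5],[0,0,8.5]],"turn":[0,0,0,0,0,0,0,0],"claw":[1,1,1,1,1,1,1,1]}' 60
python3 - <<'E'
from cell import robot
from h import *
c=robot.read_camera("side")
cv2.imwrite("pics/g5.png",cv2.resize(c["pixels"][150:210,210:285,::-1],None,fx=8,fy=8,interpolation=cv2.INTER_CUBIC))
E
```

```text
time: 12.8
tool_pos: [0.4455, 0.2382, 0.1512]
tool_rot: [-3.141, -0.0, 3.009]
contact_force: [-2.2, -1.3, 5.8]
opening: 0.0073
grip_force: 60.0
```

View pics/g5.png

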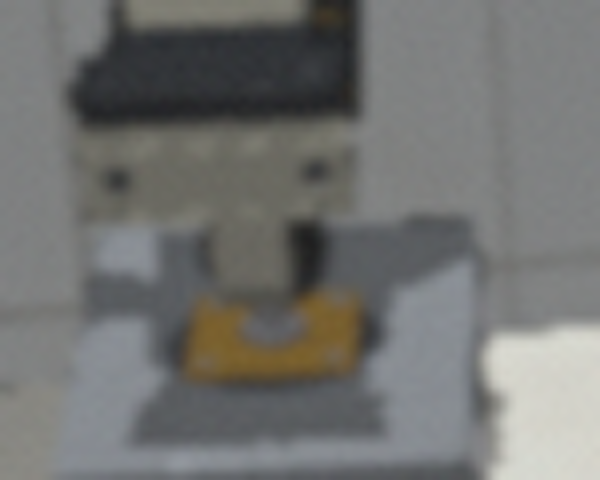

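The collar sits on the brass plate (275,325 in the crop) at the expected height. Now I'll turn about the key's axis, which is about 3.7 mm off the tool axis, halfway first.

```bash
python3 -m inch '{"travel":[[0,0.5,0],[-0.1,1,0],[-0.3,1.4,0],[-0.5,1.9,0],[-0.8,2.3,0],[-1.1,2.6,0],[-1.1,2.6,0]],"turn":[1.5,3,4.5,6,7.5,9,9],"claw":[1,1,1,1,1,1,1]}' 60
python3 -c "
from cell import robot
s=robot.observe();print(s['qpos'].round(3),s['contact_force'].round(1),s['torque'].round(3))"
```

```text
time: 13.55
tool_pos: [0.4472, 0.2407, 0.1511]
tool_rot: [-3.141, 0.0, 2.22]
contact_force: [-1.4, -1.4, 5.0]
opening: 0.0079
grip_force: 60.0
[ 3.430e-01  4.740e-01  1.758e+00 -1.000e-03  9.100e-01 -3.060e-01] [-1.4 -1.4  5. ] [-0.245  0.184  0.062]
```

```bash
python3 -m inch '{"travel":[[0,0.5,0],[-0.1,1,0],[-0.3,1.4,0],[-0.5,1.9,0],[-0.8,2.3,0],[-1.1,2.6,0],[-1.3,2.8,0],[-1.4,2.9,0],[-1.4,2.9,0]],"turn":[1.5,3,4.5,6,7.5,9,9.7,10.2,10.2],"claw":[1,1,1,1,1,1,1,1,1]}' 60
python3 -c "
from cell import robot
s=robot.observe();print(s['qpos'].round(3),s['contact_force'].round(1),s['torque'].round(3))"
```

```text
time: 14.45
tool_pos: [0.4496, 0.2412, 0.1511]
tool_rot: [-3.14, 0.001, 1.333]
contact_force: [-3.4, -2.8, 6.2]
opening: 0.0077
grip_force: 60.0
[ 0.342  0.478  1.75  -0.     0.916  0.58 ] [-3.4 -2.8  6.2] [-0.39   0.729  0.071]
```

```bash
python3 -m inch '{"travel":[[0,0.1,0],[0,0.2,0],[0,0.3,0],[0,0.3,0],[0,0.3,0]],"turn":[0.4,0.8,1.2,1.2,1.2],"claw":[1,1,1,1,1]}' 60
python3 -c "
from cell import robot
s=robot.observe();print(s['contact_force'].round(1),s['torque'].round(3))"
```

```text
time: 14.95
tool_pos: [0.4499, 0.2412, 0.1511]
tool_rot: [-3.14, 0.002, 1.23]
contact_force: [-3.6, -1.0, 7.1]
opening: 0.0078
grip_force: 60.0
[-3.6 -1.   7.1] [-0.338  0.756  0.173]
```

```bash
python3 -m inch '{"travel":[[0,0.1,0],[0,0.2,0],[0,0.2,0],[0,0.2,0]],"turn":[0.4,0.8,0.8,0.8],"claw":[1,1,1,1]}' 60
python3 - <<'E'
from cell import robot
from h import *
s=robot.observe();print(s['contact_force'].round(1),s['torque'].round(3))
c=robot.read_camera("side")
cv2.imwrite("pics/g6.png",cv2.resize(c["pixels"][140:400,190:345,::-1],None,fx=2.3,fy=2.3,interpolation=cv2.INTER_CUBIC))
E
```

```text
time: 15.35
tool_pos: [0.45, 0.2412, 0.1511]
tool_rot: [-3.14, 0.002, 1.16]
contact_force: [-3.7, -0.8, 7.9]
opening: 0.0076
grip_force: 60.1
[-3.7 -0.8  7.9] [-0.157  0.856  0.452]
```

View pics/g6.png

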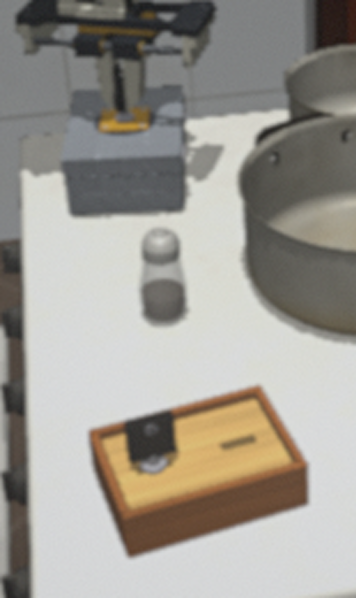

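The torque rose sharply to 0.45 N m, so the key is hard on the stop. It's still gripped in the lock (125,110 in the crop), and the square key and shaker are undisturbed.

```bash
python3 -c "
from cell import robot
print(robot.hand_in())"
```

```text
the job is handed in; nothing more can be done
None
```

The round key is in the lock with its collar on the keyhole plate, turned a quarter turn clockwise against the stop, still gripped and held; the job was handed in at about 15.4 s, with the square key still in its bin, but I don't have the judging result.

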